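# Store the instrument frame in its tray compartment and close the keeper

## Robot

A 6-joint arm with a two-finger parallel gripper is mounted at the origin on the work surface. World frame = base frame: x ahead of the robot, y to its left, z up, the work surface at z = 0. Lengths are in m, angles in rad, forces in N, time in s.
With the tool pointing down it reaches from about 0.325 to 0.9 m from the base axis. Payload 3.5 kg.
Tool frame: the origin (TCP) lies midway between the tips of the shut fingers; the grasp point (between the pads) lies 19 mm behind it; z points along the fingers, y is the line along which they close (so a half turn about z gives the same grasp; the last joint's range is limited). The gripper opens to 85 mm and grips with 20 to 120 N. Pads are 22 mm wide; open, the fingers measure 114 mm over their backs; the gripper's body (76 mm by 85 mm) begins 54 mm behind the grasp point. The pads swing forward as they close: fully open they stand 13 mm farther back than shut.
Start: joints at [-1.257, 0.276, -0.026, 1.268, 0, 1.467], TCP at [0.253, -0.571, 0.208] pointing down, gripper open.
Joint ranges: [-3.12, 3.12], [-0.85, 1.88], [-1.08, 1.24], [-1.95, 2.15], [-1.57, 1.53], [-3.14, 3.14]. Speed limits (rad/s): [2.57, 2.57, 3.14, 3.14, 3.14, 3.14].

## Interface

Orientations are given as a unit quaternion [w, x, y, z].
In Python, from plant import r, read_camera, hand_in gives the robot as it stands. The module is installed in compiled form; this text tells all that it offers.
- The arm moves only by the tool step_arm, never from a script. Its argument "motion" is a list of rows, each a list of 6 numbers: the shift along the tool's x, y, z as a fraction of full scale, then the turn, a rotation vector about the tool's x, y, z as a fraction of full scale. In form: [[dx, dy, dz, ax, ay, az], ...]. A call has 1 to 8 rows; each row is the pose to reach, as a shift and turn from the pose commanded when the call began, along the tool's axes at that moment, turning the shorter way round; what a row does not reach only later rows make up. Full scale, the value 1, is 0.08 m for a shift and 180 degrees for a turn. A row lasts 1/10 s, in which the tool goes at most 50 mm and 8.59 degrees, less where a joint would pass 70% of its speed; a pose out of reach is approached as far as the arm can. A call with a number of a shift or a turn outside -1 to 1 is refused whole. A call with a gripper value outside its range is refused whole. "jaw" is the gripper's target within -1 to 1 (fully open at 1, half-way at 0, shut at -1), set as the call begins (left out, the last holds). The fingers move at their own pace and stop on an object; "squeeze" is the grip in N (left out, the last holds). Time passes only in rows, so rows that repeat a pose let the fingers close. It gives the time, the measured TCP pose, the force, the opening and the grip force at its end, in the units of the state.
- r.observe(): the state, without advancing time (a new reading comes with each control period).
- read_camera(name): name is "scene" or "top" or "wrist"; returns a dict with "color" (480x640x3 uint8, red, green, blue), "camera_matrix" (3x3 intrinsics, pixels), "origin" and "rotation" of the camera in the world; the wrist camera has in their place "tool_from_camera" (4x4, takes a point from camera to tool coordinates, whose origin is the TCP and whose axes are the flange's). Camera axes: x right, y up, looking along -z (the intrinsics and any distortion apply to the point x, -y, -z); pixel columns grow to the right and rows downward; lengths in m; the calibration is good to about 2 mm. A picture is of the moment at which its call begins: read the wrist's pose just before it. There is no depth.
- hand_in(): hands the job in; it is judged then, once.
The state is a dict: "time_s": time; "joint_pos": joint angles; "joint_vel": joint speeds; "effort": joint torques, N m; "tcp_pos": TCP position; "tool_rot": TCP orientation; "wrist_force": force on the tool from outside, world axes, zero at the start; "wrist_torque": the same for the moment, N m; "opening": finger opening in m; "grip_force": force on a finger pad.
Only numpy, scipy, OpenCV 4.12 (cv2) and the standard library are available. Lean on these libraries where they do the work, as an engineer would, in place of code of your own. Each camera call takes 0.05 s, during which the arm holds its last target. There are 200 camera calls.

## Task

Put the loose metal frame away: get it from the flat deck into the empty compartment of its own shape, so that it drops in and lies flat on the compartment's floor; you can simply hook your fingers in its window and drag it along. Then slide that compartment's keeper fully home, so that its tongue covers the frame's edge. Leave the bracket in the other compartment, the spray bottle, the mug and the screwdriver alone.

Things in the scene. Friction and masses are not known exactly. Their poses are not given: they have to be found in the camera images.
- deck: Fixed grey plastic plate, 160 (its x) by 220 (its y) by 22 mm high, flat on top; origin at the centre of its underside, on the bench (z up). The two trays stand flush against its two y ends, with the same yaw and the same top height, centred 172 mm from its origin along its +y and -y; which is on which side varies.
- tray: Fixed grey plastic tray, 160 (x) by 124 (y) mm, rim top 22 mm above the bench, level with the deck; origin at the centre of its underside, right under the centre of its compartment. The cork-lined compartment is sunk 8 mm (floor at 14 mm), has vertical walls, and measures 132 along x by 96 along y. On its +x side (far from the robot) a foot of that height, 60 mm wide, reaches to x = +155 mm and carries the keeper.
- small_tray: Fixed grey plastic tray of the same outline and height without a keeper; its cork-lined compartment, 64 (x) by 104 (y) mm and 8 mm deep, already holds the bracket. Origin at the centre of its underside.
- frame: Loose flat rectangular aluminium frame, 120 (its x) by 84 (its y) by 14 mm thick, with an open window of 84 by 48 mm in the middle (bars 18 mm wide), about 0.24 kg. Origin at the centre of its underside, in the middle of the window. It starts lying on the deck, turned up to 0.6 rad from the deck's axes; in its compartment its x lies along the tray's x, with 6 mm of play to each side, and its top stands 6 mm above the rim.
- frame_mid (a point): Centre of the frame: middle of the window, half way up its thickness (7 mm above its underside).
- keeper (a joint): Keeper slide, m: 0 = fully open (away from the compartment), 0.040 = fully home at its stop. It slides along the tray's -x (towards the compartment), with about 1.5 N of friction, and stays where it is left. Starts between 0 and 0.010.
- keeper_top (a point): Centre of the top of the keeper's grip, 61 mm above the bench; at joint 0 it is at x = +124 mm, y = 0 of the tray, at joint 0.040 at x = +84 mm. The grip is an upright black block, 18 mm (x) by 34 mm (y) by 38 mm tall, standing 1 mm above the foot.
- keeper_tongue (a point): Middle of the end of the keeper's thin steel tongue, 34 mm wide, which points from the grip to the compartment at 32 to 37 mm above the bench and ends 48 mm on the tray's -x side of the grip's centre: open it is clear of the compartment (x = +76 mm), home it reaches over the frame's edge bar (x = +36 mm).
- bracket: Flat aluminium bracket, 50 by 90 by 12 mm, lying in the small tray; leave it. Origin at the centre of its underside.
- spray: White plastic bottle, 72 mm in diameter, 190 mm tall, standing on the bench; leave it. Origin at its underside.
- mug: White mug, 80 mm in diameter, 90 mm tall, standing on the bench; leave it. Origin at its underside.
- driver: Screwdriver lying on the bench beyond the trays; leave it. Origin at its underside.
There are look-alikes about, which are no part of the job. What is shaped like the frame but pink or red is not meant. Leave any pink look-alike of the bracket alone.

How it is judged:
On the way, in this order (a step that is already met when the one before it is completed fails the run):
1. the frame lies flat on the floor of its compartment, the keeper still open (x of frame_mid in the frame of tray between -0.008 and 0.008 m and y of frame_mid in the frame of tray between -0.008 and 0.008 m and z of frame_mid in the frame of tray between 0.018 and 0.0235 m and angle between the z axis of frame and the z axis of tray, either way round below 0.05 rad and value of joint keeper below 0.02 m), for 0.2 s.
2. the keeper is fully home over the frame (x of frame_mid in the frame of tray between -0.008 and 0.008 m and y of frame_mid in the frame of tray between -0.008 and 0.008 m and z of frame_mid in the frame of tray between 0.018 and 0.0235 m and angle between the z axis of frame and the z axis of tray, either way round below 0.05 rad and value of joint keeper above 0.035 m), for 0.2 s.
At the end, for the whole second after the job is handed in: The frame is at rest, flat (within 0.05 rad) on the floor of its compartment (its centre within 8 mm of the compartment's centre along each axis), the keeper is home (slide beyond 0.035 of 0.040 m), and the bracket still lies in the small tray (all of step 2 and linear speed of frame below 0.01 m/s and x of bracket in the frame of small_tray between -0.012 and 0.012 m and y of bracket in the frame of small_tray between -0.012 and 0.012 m and z of bracket in the frame of small_tray below 0.018 m); the robot touches nothing.
It fails at once if the stored bracket is shifted more than 15 mm (distance of bracket from where it was at the start of the episode above 0.015 m).
It fails at once if the spray bottle, mug or screwdriver is moved more than 20 mm (distance of any of spray, mug, driver from where it was at the start of the episode above 0.02 m).
It also fails if it takes over 46 s, if anything falls off the work surface, if the arm or the gripper's body presses on something with over 40 N, if the wrist force passes 120 N, or if a joint passes its speed limit or range.

## Working session

There is one attempt and no reset: what is moved stays moved. The work goes in short steps, Python scripts to look and compute and a tool call to move; the robot and the scene stay as the last step left them, time stands still between calls to the robot, and variables do not carry over. Pictures are saved under pics/ and viewed, at most 10 in all, crops included, and the job is handed in when it is done.

Besides the shell and the picture viewer there is one more tool, called after "Call:" by a JSON object that holds its "method" and its "body", one argument or row to a line. step_arm: Moves the arm, as the interface text tells. Its arguments: {"type":"object","properties":{"motion":{"type":"array"},"jaw":{"type":"number"},"squeeze":{"type":"number"}},"required":["motion"]}

```bash
mkdir -p pics; python3 - <<'E'
from plant import r, read_camera
import cv2,numpy as np,pickle
o=r.observe();print(o['tcp_pos'],o['tool_rot'],o['time_s'],o['opening'])
d={}
for n in("scene","top"):
    c=read_camera(n);d[n]=c;cv2.imwrite(f"pics/{n}0.png",c["color"][...,::-1])
    print(n,c["camera_matrix"],c["origin"],c["rotation"],c.keys())
pickle.dump(d,open('d.pkl','wb'))
E
```

```text
[ 0.25273472 -0.570703    0.20704255] [-1.10663217e-03  9.78367217e-01  2.06872772e-01 -1.39569400e-04] 0.0 0.08522053157477295
scene [[466.08373853   0.         323.65709537]
 [  0.         466.08373853 239.97356993]
 [  0.           0.           1.        ]] [1.25839867 0.20257318 1.05285246] [0.55644385 0.20304656 0.2662571  0.76042718] dict_keys(['color', 'camera_matrix', 'origin', 'rotation'])
top [[561.65442266   0.         316.49385303]
 [  0.         561.65442266 240.73518167]
 [  0.           0.           1.        ]] [0.34672736 0.00180771 1.25503805] [-0.6949142  -0.04495241  0.05109922  0.7158648 ] dict_keys(['color', 'camera_matrix', 'origin', 'rotation'])
```

View pics/top0.png

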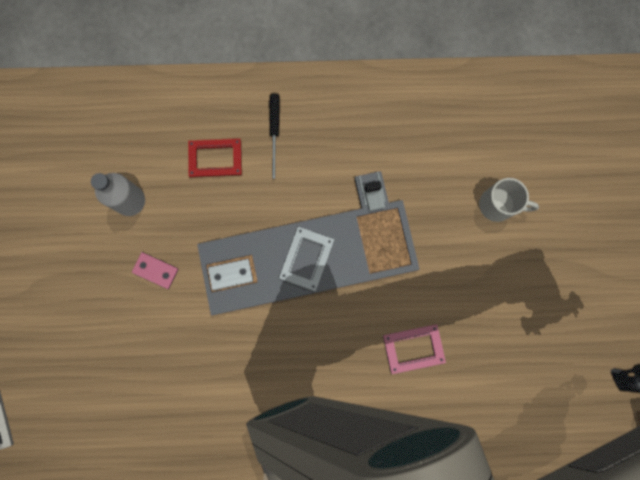

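View pics/scene0.png

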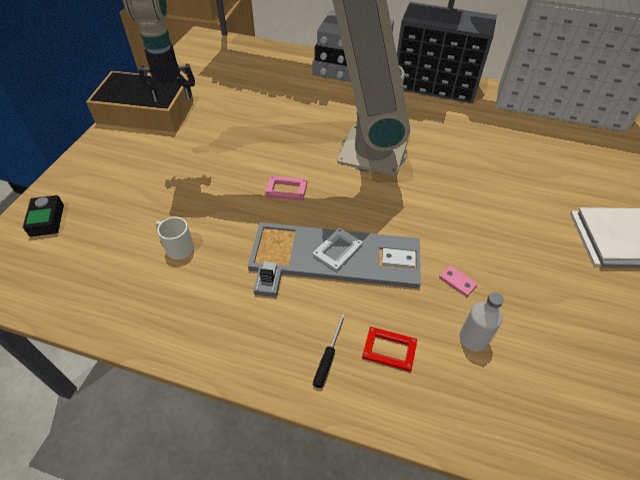

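Top view: three frame-like objects, at (307,258) silver on the deck, (415,350) pink on the bench and (215,158) red on the bench. The silver one is on the deck and aluminium, so it fits. The empty cork compartment is at (384,242), its keeper at (373,187) and the bracket at (232,274).

```bash
cat > h.py <<'E'
import numpy as np,cv2,pickle
from scipy.spatial.transform import Rotation as R
def Rq(q): return R.from_quat([q[1],q[2],q[3],q[0]]).as_matrix()
def ray(K,Rm,o,uv,z):
    uv=np.atleast_2d(uv).astype(float)
    d=np.c_[(uv[:,0]-K[0,2])/K[0,0],-(uv[:,1]-K[1,2])/K[1,1],-np.ones(len(uv))]@Rm.T
    return o+d*((z-o[2])/d[:,2])[:,None]
def proj(K,Rm,o,P):
    p=(np.atleast_2d(P)-o)@Rm
    return np.c_[K[0,2]+K[0,0]*p[:,0]/-p[:,2],K[1,2]+K[1,1]*-p[:,1]/-p[:,2]]
def rect(P):
    (c,s,a)=cv2.minAreaRect((P[:,:2]*1000).astype(np.float32)); return np.round(c,1),np.round(s,1),round(a,1)
E
python3 - <<'E'
from h import *
c=pickle.load(open('d.pkl','rb'))['top'];im=c['color'];K,Rm,o=c['camera_matrix'],Rq(c['rotation']),np.array(c['origin'])
hsv=cv2.cvtColor(im,cv2.COLOR_RGB2HSV).astype(int);H,S,V=[hsv[...,i] for i in range(3)]
def big(m,z,name):
    cs,_=cv2.findContours(m.astype(np.uint8),cv2.RETR_EXTERNAL,cv2.CHAIN_APPROX_NONE)
    for k in sorted(cs,key=cv2.contourArea)[::-1][:2]:
        print(name,cv2.contourArea(k),*rect(ray(K,Rm,o,k[:,0],z)),cv2.boundingRect(k))
roi=np.zeros(S.shape,bool);roi[165:325,190:425]=1
for p in [(250,238),(345,245),(330,240),(335,275),(282,275),(316,285),(384,242),(400,190),(240,300)]:print(p,im[p[1],p[0]],hsv[p[1],p[0]])
big((S<75)&roi,.022,'deck')
f=roi.copy();f[:,:270]=0;f[:,345:]=0;big((S<75)&(V>105)&f,.036,'frame')
f=roi.copy();f[:,:352]=0;f[:203]=0;big((S>90)&f,.022,'cork')
cv2.imwrite('pics/crop.png',cv2.resize(im[165:325,190:425,::-1],None,fx=3.4,fy=3.4,interpolation=cv2.INTER_CUBIC))
E
```

```text
(250, 238) [104 106 108] [105   9 108]
(345, 245) [108 111 113] [102  11 113]
(330, 240) [144 151 151] [ 90  12 151]
(335, 275) [104 107 108] [ 98   9 108]
(282, 275) [135 141 141] [ 90  11 141]
(316, 285) [110 114 114] [ 90   9 114]
(384, 242) [142 112  79] [ 16 113 142]
(400, 190) [137 116  86] [ 18  95 137]
(240, 300) [103 107 109] [100  14 109]
deck 16440.5 [516.4  15.5] [239.3 471.3] 11.0 (197, 171, 223, 145)
deck 39.0 [675.4  80.6] [ 6.8 30.1] 88.8 (272, 165, 4, 14)
frame 4410.5 [480.3   9.5] [163.1 189.4] 88.9 (270, 213, 75, 88)
frame 39.0 [671.7  79.7] [ 6.7 29.8] 88.8 (272, 165, 4, 14)
cork 3936.5 [ 462.  -168.2] [158.  272.2] 86.8 (352, 203, 73, 122)
cork 2244.5 [ 512.5 -159.9] [127.8  91.9] 10.7 (358, 209, 52, 63)
```

View pics/crop.png

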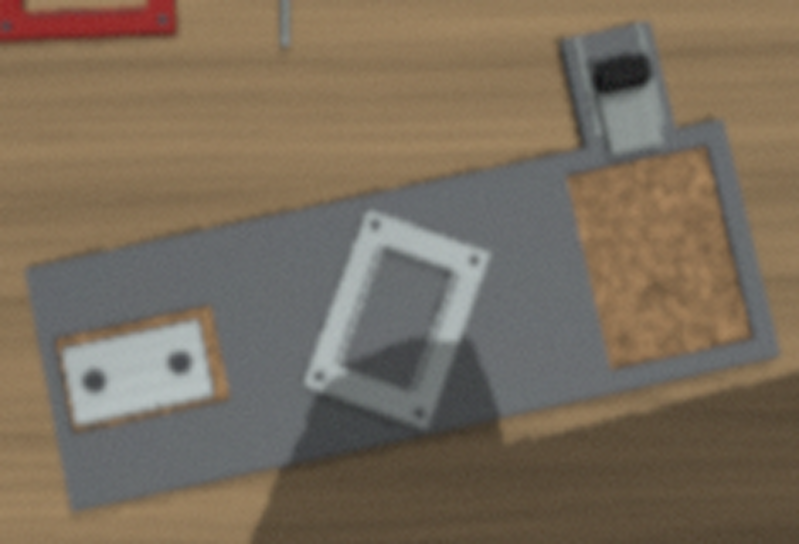

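The crop confirms it: silver frame with corners at crop (370,210), (491,252), (427,430), (304,385), lying on the deck. The empty cork compartment and its keeper are on the right, and the bracket is on the left.

```bash
python3 - <<'E'
from h import *
c=pickle.load(open('d.pkl','rb'))['top'];K,Rm,o=c['camera_matrix'],Rq(c['rotation']),np.array(c['origin'])
im=c['color'].astype(int)
f=lambda p:np.array(p)/3.4+[190,165]-.35
def show(n,p,z):
    P=ray(K,Rm,o,f(p),z)[:,:2]*1000;e=np.roll(P,-1,0)-P
    print(n,P.round(1).tolist(),P.mean(0).round(1),np.linalg.norm(e,axis=1).round(1),np.degrees(np.arctan2(e[:,1],e[:,0])).round(1))
show('frame',[(370,210),(491,252),(427,430),(304,385)],.036)
show('deck',[(27,268),(720,118),(778,353),(75,510)],.022)
show('cork',[(568,175),(707,147),(751,338),(612,367)],.022)
show('keeper',[(622,73)],.061)
E
```

```text
frame [[546.2, 27.3], [516.5, -50.0], [403.4, -5.3], [434.3, 72.3]] [475.1  11.1] [ 82.8 121.6  83.6 120.6] [-111.   158.5   68.2  -21.9]
deck [[516.8, 251.5], [603.2, -204.5], [447.0, -234.3], [359.8, 221.1]] [481.7   8.5] [464.1 159.  463.7 160. ] [ -79.3 -169.2  100.8   11. ]
cork [[568.0, -102.8], [584.0, -195.0], [457.2, -217.3], [441.1, -126.3]] [ 512.6 -160.3] [ 93.5 128.7  92.4 129. ] [ -80.1 -170.   100.1   10.5]
keeper [[626.2, -136.7]] [ 626.2 -136.7] [0.] [0.]
```

Call:
{"method": "step_arm", "body": {
  "motion": [
    [0.4, -0.4, 0, 0, 0, 0],
    [0.8, -0.8, 0, 0, 0, 0],
    [1, -1, 0, 0, 0, 0]
  ],
  "jaw": -0.3,
  "squeeze": 20
}}

```text
time_s: 0.4
tcp_pos: [0.294, -0.4625, 0.2074]
tool_rot: [-0.002, 0.978, 0.207, -0.0]
wrist_force: [0.2, -0.0, 0.5]
opening: 0.0438
grip_force: 0.0
```

Call:
{"method": "step_arm", "body": {
  "motion": [
    [0.4, -0.4, 0, 0, 0, 0],
    [0.8, -0.8, 0, 0, 0, 0],
    [1, -1, 0, 0, 0, 0]
  ]
}}

```text
time_s: 0.7
tcp_pos: [0.3348, -0.3573, 0.2078]
tool_rot: [-0.001, 0.978, 0.208, -0.0]
wrist_force: [0.1, -0.9, 0.3]
opening: 0.03
grip_force: 0.0
```

Call:
{"method": "step_arm", "body": {
  "motion": [
    [0.4, -0.4, 0, 0, 0, 0],
    [0.8, -0.8, 0, 0, 0, 0],
    [1, -1, 0, 0, 0, 0]
  ]
}}

```text
time_s: 1.0
tcp_pos: [0.3756, -0.2522, 0.208]
tool_rot: [-0.0, 0.978, 0.208, -0.0]
wrist_force: [0.5, -0.5, 0.1]
opening: 0.0297
grip_force: 0.0
```

Call:
{"method": "step_arm", "body": {
  "motion": [
    [0.4, -0.4, 0, 0, 0, 0],
    [0.8, -0.8, 0, 0, 0, 0],
    [1, -1, 0, 0, 0, 0]
  ]
}}

```text
time_s: 1.3
tcp_pos: [0.4165, -0.1468, 0.2081]
tool_rot: [-0.0, 0.978, 0.208, 0.0]
wrist_force: [0.2, -0.5, -0.3]
opening: 0.0298
grip_force: 0.0
```

Call:
{"method": "step_arm", "body": {
  "motion": [
    [0.4, -0.4, 0, 0, 0, 0],
    [0.8, -0.8, 0, 0, 0, 0],
    [1, -1, 0, 0, 0, 0]
  ]
}}

```text
time_s: 1.6
tcp_pos: [0.4576, -0.0413, 0.2082]
tool_rot: [-0.0, 0.978, 0.208, 0.0]
wrist_force: [-0.7, -0.2, -1.3]
opening: 0.0298
grip_force: 0.0
```

Call:
{"method": "step_arm", "body": {
  "motion": [
    [0.2, -0.2, 0.2, 0, 0, -0.045],
    [0.46, -0.51, 0.6, 0, 0, -0.09],
    [0.46, -0.51, 0.6, 0, 0, -0.135],
    [0.46, -0.51, 0.6, 0, 0, -0.18],
    [0.46, -0.51, 0.6, 0, 0, -0.225],
    [0.46, -0.51, 0.6, 0, 0, -0.246],
    [0.46, -0.51, 0.6, 0, 0, -0.246]
  ]
}}

```text
time_s: 2.3
tcp_pos: [0.4741, 0.0083, 0.16]
tool_rot: [0.0, 0.828, 0.56, -0.0]
wrist_force: [-0.3, -0.4, -0.6]
opening: 0.0301
grip_force: 0.0
```

```bash
python3 - <<'E'
from plant import r, read_camera
from h import *
s=r.observe();c=read_camera('wrist');pickle.dump((s,c),open('w1.pkl','wb'))
print(s['tcp_pos'],s['tool_rot'],s['joint_pos'],np.array(c['tool_from_camera']).round(3),c['camera_matrix'])
cv2.imwrite('pics/w1.png',c['color'][...,::-1])
E
```

```text
[0.47407625 0.00833133 0.16002946] [ 1.28507888e-04  8.28275416e-01  5.60321168e-01 -9.13509400e-05] [-1.18674105e-01  4.10489627e-02 -4.10565166e-01  1.11915214e+00
 -3.13900453e-04  1.83337152e+00] [[ 0.     0.958  0.286  0.073]
 [ 1.    -0.    -0.001  0.   ]
 [-0.001  0.286 -0.958 -0.166]
 [ 0.     0.     0.     1.   ]] [[419.28367106   0.         320.51761407]
 [  0.         419.28367106 240.7555573 ]
 [  0.           0.           1.        ]]
```

View pics/w1.png

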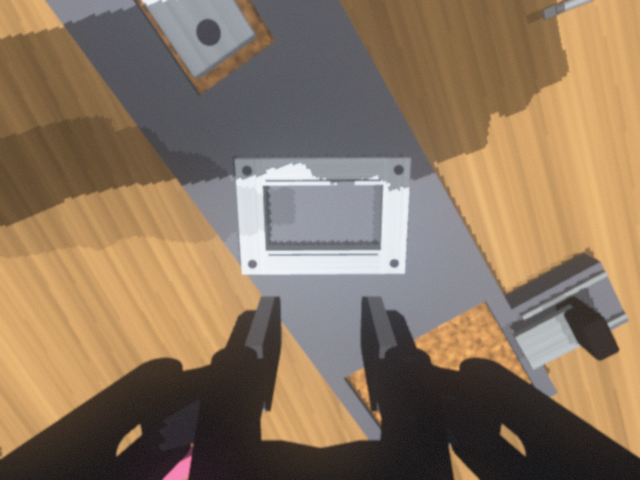

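The wrist view shows the frame squared to the image, with outer corners (236,157), (411,157), (405,274), (242,274). Next to it are a cork corner at (346,378), another at (487,302), and the keeper at (590,330).

```bash
cat >> h.py <<'E'
def wpts(s,c,uv,z):
    T=np.eye(4);T[:3,:3]=Rq(s['tool_rot']);T[:3,3]=s['tcp_pos'];M=T@np.array(c['tool_from_camera'])
    return ray(np.array(c['camera_matrix']),M[:3,:3],M[:3,3],uv,z)
E
python3 - <<'E'
from h import *
s,c=pickle.load(open('w1.pkl','rb'))
P=wpts(s,c,[(236,157),(411,157),(405,274),(242,274)],.036)[:,:2]*1000;e=np.roll(P,-1,0)-P
print(P.mean(0),np.linalg.norm(e,axis=1),np.degrees(np.arctan2(e[:,1],e[:,0])))
Q=wpts(s,c,[(487,302),(346,378)],.022)[:,:2]*1000;print(Q,np.linalg.norm(Q[0]-Q[1]),np.degrees(np.arctan2(*(Q[0]-Q[1])[::-1])))
u=np.array([np.cos(np.radians(10.7)),np.sin(np.radians(10.7))]);n=np.array([-u[1],u[0]])
print('tray',Q.mean(0)-48*n)
Rm=Rq(s['tool_rot']);d=np.r_[P.mean(0)/1000-s['tcp_pos'][:2],0];print('tool delta/80mm',Rm.T@d/.08)
E
```

```text
[477.84505845  10.59144325] [119.22987142  85.239729   120.54138364  85.19959324] [ -21.83334734 -111.27004061  158.14890809   67.84824053]
[[ 571.55052381 -104.2683302 ]
 [ 443.18225934 -127.75509115]] 130.49919257647414 10.36837896024589
tray [ 516.27838911 -163.17712491]
tool delta/80mm [ 4.37517310e-02  3.32158701e-02 -9.25096334e-06]
```

Call:
{"method": "step_arm", "body": {
  "motion": [
    [0.045, 0.033, 0.5, 0, 0, 0],
    [0.045, 0.033, 1, 0, 0, 0],
    [0.045, 0.033, 1, 0, 0, 0]
  ]
}}

```text
time_s: 2.65
tcp_pos: [0.4724, 0.0113, 0.0755]
tool_rot: [-0.004, 0.829, 0.56, -0.004]
wrist_force: [-1.1, 0.6, -1.1]
opening: 0.03
grip_force: 0.0
```

Call:
{"method": "step_arm", "body": {
  "motion": [
    [0, 0, 0.3, 0, 0, 0],
    [0, 0, 0.5, 0, 0, 0],
    [0, 0, 0.66, 0, 0, 0],
    [0, 0, 0.66, 0, 0, 0]
  ]
}}

```text
time_s: 3.05
tcp_pos: [0.477, 0.0108, 0.027]
tool_rot: [-0.001, 0.828, 0.56, -0.001]
wrist_force: [-0.8, 0.2, 0.2]
opening: 0.0298
grip_force: 0.0
```

```bash
python3 - <<'E'
from plant import r, read_camera
from h import *
c=read_camera('wrist');s=r.observe();print(s['tcp_pos'],s['wrist_force'])
cv2.imwrite('pics/w2.png',c['color'][...,::-1])
E
```

```text
[0.47777771 0.01071566 0.02776625] [-0.08327411  0.19201084  0.40827431]
```

View pics/w2.png

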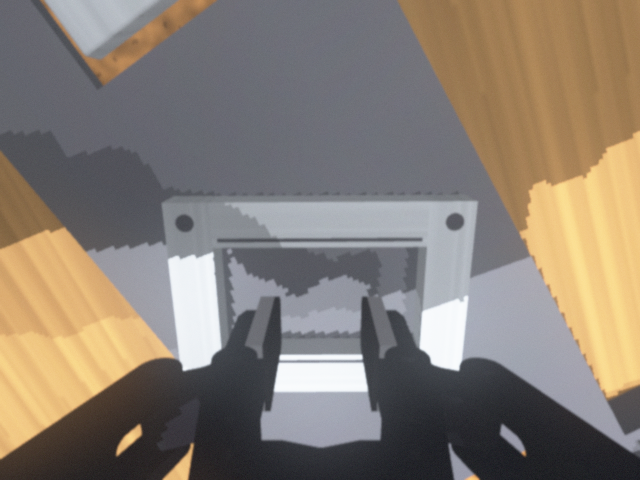

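The fingertips at (270,300) and (370,300) are inside the window. I'll widen them, go a little deeper, then expand against the end bars.

Call:
{"method": "step_arm", "body": {
  "motion": [
    [0, 0, 0, 0, 0, 0],
    [0, 0, 0, 0, 0, 0],
    [0, 0, 0, 0, 0, 0],
    [0, 0, 0.07, 0, 0, 0],
    [0, 0, 0.07, 0, 0, 0],
    [0, 0, 0.07, 0, 0, 0]
  ],
  "jaw": 0.1
}}

```text
time_s: 3.7
tcp_pos: [0.4773, 0.0108, 0.0215]
tool_rot: [-0.0, 0.828, 0.56, -0.0]
wrist_force: [0.6, 0.2, -0.4]
opening: 0.0471
grip_force: 0.0
```

Call:
{"method": "step_arm", "body": {
  "motion": [
    [0, 0, 0, 0, 0, 0],
    [0, 0, 0, 0, 0, 0],
    [0, 0, 0, 0, 0, 0],
    [0, 0, 0, 0, 0, 0],
    [0, 0, 0, 0, 0, 0]
  ],
  "jaw": 0.45
}}

```text
time_s: 4.2
tcp_pos: [0.4778, 0.0108, 0.0218]
tool_rot: [0.0, 0.828, 0.56, 0.0]
wrist_force: [-0.1, 0.6, -0.1]
opening: 0.0621
grip_force: 0.0
```

Call:
{"method": "step_arm", "body": {
  "motion": [
    [0, 0, 0.04, 0, 0, 0],
    [0, 0, 0.04, 0, 0, 0],
    [0, 0, 0.04, 0, 0, 0],
    [0, 0, 0.04, 0, 0, 0],
    [0, 0, 0.04, 0, 0, 0]
  ],
  "jaw": 0.8
}}

```text
time_s: 4.7
tcp_pos: [0.4778, 0.0108, 0.0187]
tool_rot: [0.0, 0.828, 0.56, 0.0]
wrist_force: [0.3, -0.4, 0.3]
opening: 0.0772
grip_force: 0.0
```

```bash
python3 - <<'E'
from plant import r, read_camera
from h import *
c=read_camera('wrist');s=r.observe();print(s['tcp_pos'],s['wrist_force'],s['opening'],s['grip_force'])
cv2.imwrite('pics/w3.png',c['color'][...,::-1])
E
```

```text
[0.477842   0.01075443 0.01867409] [-0.31020009  0.63825528 -0.68644564] 0.07679637176405951 0.0
```

View pics/w3.png

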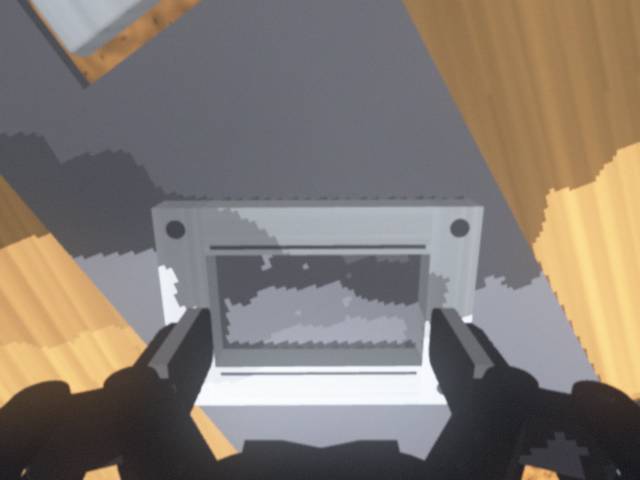

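The open fingertips at (205,310) and (435,310) sit over the bars, too high to wedge against them. I'll raise, narrow the fingers, go deeper and drag instead, with both fingers pulling on the leading long bar.

Call:
{"method": "step_arm", "body": {
  "motion": [
    [0, 0, -0.15, 0, 0, 0],
    [0, 0, -0.15, 0, 0, 0],
    [0, 0, -0.15, 0, 0, 0],
    [0, 0, -0.15, 0, 0, 0],
    [0, 0, -0.15, 0, 0, 0]
  ],
  "jaw": 0.2
}}

```text
time_s: 5.25
tcp_pos: [0.4776, 0.0108, 0.0305]
tool_rot: [-0.0, 0.828, 0.56, -0.0]
wrist_force: [0.1, -0.6, -0.2]
opening: 0.0511
grip_force: 0.0
```

Call:
{"method": "step_arm", "body": {
  "motion": [
    [0, 0, 0.08, 0, 0, 0],
    [0, 0, 0.15, 0, 0, 0],
    [0, 0, 0.18, 0, 0, 0],
    [0, 0, 0.18, 0, 0, 0],
    [0, 0, 0.18, 0, 0, 0]
  ]
}}

```text
time_s: 5.75
tcp_pos: [0.4776, 0.0108, 0.016]
tool_rot: [-0.0, 0.828, 0.56, -0.0]
wrist_force: [-0.4, 0.8, -1.1]
opening: 0.0511
grip_force: 0.0
```

```bash
python3 - <<'E'
from plant import r, read_camera
from h import *
c=read_camera('wrist');s=r.observe();print(s['tcp_pos'],s['wrist_force'],s['opening'],s['grip_force'])
cv2.imwrite('pics/w4.png',c['color'][...,::-1])
E
```

```text
[0.47781056 0.01076197 0.01618566] [-0.77734664 -0.82670452 -0.52636423] 0.051076900306080315 0.0
```

View pics/w4.png

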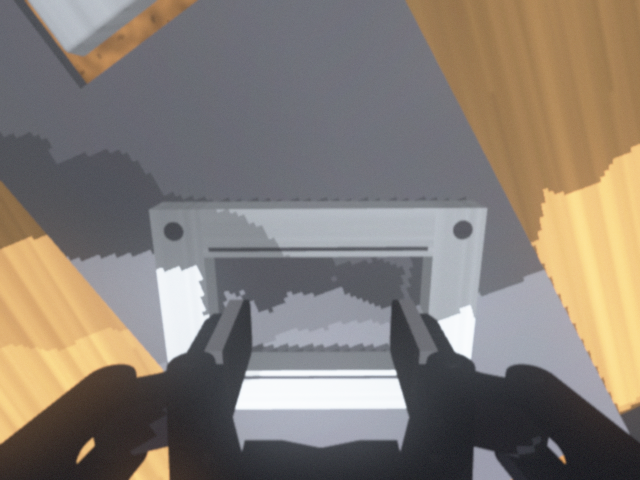

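Fingers are inside the window, tips at (240,302) and (402,302), with their outer faces close to the end bars. Now I pull along tool -x.

Call:
{"method": "step_arm", "body": {
  "motion": [
    [-0.1, 0, 0, 0, 0, 0],
    [-0.16, 0, 0, 0, 0, 0],
    [-0.2, 0, 0, 0, 0, 0],
    [-0.25, 0, 0, 0, 0, 0],
    [-0.3, 0, 0, 0, 0, 0],
    [-0.35, 0, 0, 0, 0, 0],
    [-0.35, 0, 0, 0, 0, 0]
  ]
}}

```text
time_s: 6.5
tcp_pos: [0.4671, -0.0156, 0.0162]
tool_rot: [-0.0, 0.828, 0.56, -0.0]
wrist_force: [-0.0, -0.1, 0.1]
opening: 0.0509
grip_force: 0.0
```

```bash
python3 - <<'E'
from plant import r, read_camera
from h import *
c=read_camera('wrist');s=r.observe();print(s['tcp_pos'],s['wrist_force'],s['opening'],s['grip_force'])
cv2.imwrite('pics/w5.png',c['color'][...,::-1])
E
```

```text
[ 0.46725087 -0.01541996  0.01622   ] [-0.64796026  0.30883602  0.27105489] 0.0510660229035694 0.0
```

View pics/w5.png

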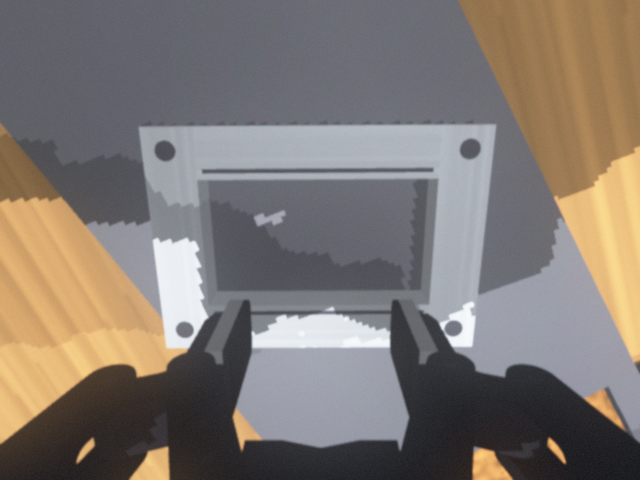

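```bash
python3 - <<'E'
from plant import r, read_camera
from h import *
s=r.observe();c=read_camera('wrist')
for z in(.03,.036,.045):
    P=wpts(s,c,[(140,126),(496,124),(473,347),(166,347)],z)[:,:2]*1000;e=np.roll(P,-1,0)-P
    print(z,P.mean(0),np.linalg.norm(e,axis=1),np.degrees(np.arctan2(e[:,1],e[:,0])))
t=read_camera('top');K,Rm,o=t['camera_matrix'],Rq(t['rotation']),np.array(t['origin'])
print(proj(K,Rm,o,[s['tcp_pos']]))
M=np.array(c['tool_from_camera']);K=np.array(c['camera_matrix'])
for op in (.0255,.0255+.008):
  for d in (0,.01,.02,.03): print(op,d,proj(K,M[:3,:3],M[:3,3],[[.011,op,-d],[0,op,-d],[-.011,op,-d]]).round().tolist())
n=read_camera('scene');cv2.imwrite('pics/s2.png',cv2.resize(n['color'][150:310,230:440,::-1],None,fx=3.6,fy=3.6,interpolation=cv2.INTER_CUBIC))
E
```

```text
0.03 [476.7372356    8.95141833] [124.64271694  88.12632048 125.85905667  87.37858959] [ -21.53576331 -111.12024153  158.12403313   68.08718589]
0.036 [477.4453235   10.66385021] [119.73090521  84.65351512 120.89931248  83.93525017] [ -21.53576331 -111.12024153  158.12403313   68.08718589]
0.045 [478.50745536  13.23249804] [112.36318762  79.4443071  113.45969621  78.77024104] [ -21.53576331 -111.12024153  158.12403313   68.08718589]
[[318.9033975  262.48676008]]
0.0255 0 [[380.0, 269.0], [379.0, 293.0], [378.0, 317.0]]
0.0255 0.01 [[383.0, 278.0], [382.0, 303.0], [381.0, 328.0]]
0.0255 0.02 [[387.0, 288.0], [386.0, 315.0], [385.0, 340.0]]
0.0255 0.03 [[392.0, 299.0], [390.0, 327.0], [389.0, 354.0]]
0.0335 0 [[399.0, 269.0], [398.0, 293.0], [396.0, 317.0]]
0.0335 0.01 [[403.0, 278.0], [402.0, 303.0], [400.0, 328.0]]
0.0335 0.02 [[409.0, 288.0], [407.0, 315.0], [405.0, 340.0]]
0.0335 0.03 [[414.0, 299.0], [412.0, 327.0], [410.0, 354.0]]
```

View pics/s2.png

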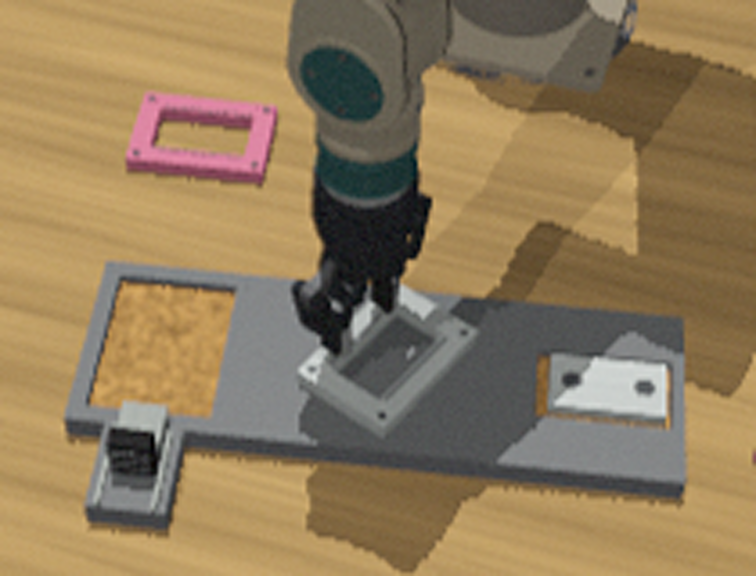

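The frame did not move. Fingertips at (335,345) and (385,300) in this crop hover above it. In the wrist views the tips fit about 30 mm behind the nominal TCP, so I go back to the centre and lower further, watching the force.

Call:
{"method": "step_arm", "body": {
  "motion": [
    [0.2, 0, 0, 0, 0, 0],
    [0.35, 0, 0, 0, 0, 0],
    [0.35, 0, 0, 0, 0, 0],
    [0.35, 0, 0.08, 0, 0, 0],
    [0.35, 0, 0.14, 0, 0, 0],
    [0.35, 0, 0.14, 0, 0, 0]
  ]
}}

```text
time_s: 7.3
tcp_pos: [0.4764, 0.0106, 0.0039]
tool_rot: [-0.001, 0.828, 0.56, -0.001]
wrist_force: [-0.3, -0.0, 0.4]
opening: 0.0507
grip_force: 0.0
```

Call:
{"method": "step_arm", "body": {
  "motion": [
    [0, 0, 0.03, 0, 0, 0],
    [0, 0, 0.06, 0, 0, 0],
    [0, 0, 0.08, 0, 0, 0],
    [0, 0, 0.08, 0, 0, 0]
  ]
}}

```text
time_s: 7.7
tcp_pos: [0.4775, 0.0107, -0.0016]
tool_rot: [-0.0, 0.828, 0.56, -0.0]
wrist_force: [0.3, 0.5, -0.4]
opening: 0.0517
grip_force: 0.0
```

```bash
python3 - <<'E'
from plant import r, read_camera
from h import *
c=read_camera('wrist');s=r.observe();print(s['tcp_pos'],s['wrist_force'],s['opening'],s['grip_force'])
cv2.imwrite('pics/w6.png',c['color'][...,::-1])
E
```

```text
[ 0.47769124  0.01070713 -0.00146263] [0.835241   1.00319265 1.09311178] 0.05103398179266925 0.0
```

View pics/w6.png

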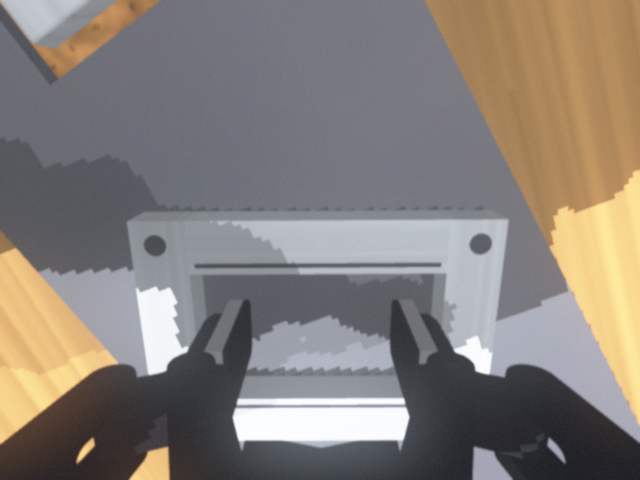

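In this view the fingers are well inside the window outline at (240,302) and (402,302), with no contact yet. I'll feel for the deck in small steps, and use numbers only from here.

Call:
{"method": "step_arm", "body": {
  "motion": [
    [0, 0, 0.02, 0, 0, 0],
    [0, 0, 0.04, 0, 0, 0],
    [0, 0, 0.04, 0, 0, 0]
  ]
}}

```text
time_s: 8.05
tcp_pos: [0.478, 0.0107, -0.0043]
tool_rot: [0.0, 0.828, 0.56, 0.0]
wrist_force: [-0.0, 1.2, 2.7]
opening: 0.0514
grip_force: 1.3
```

Call:
{"method": "step_arm", "body": {
  "motion": [
    [0, 0, 0.012, 0, 0, 0],
    [0, 0, 0.025, 0, 0, 0],
    [0, 0, 0.025, 0, 0, 0]
  ]
}}

```text
time_s: 8.35
tcp_pos: [0.4781, 0.0107, -0.0044]
tool_rot: [0.0, 0.828, 0.56, 0.0]
wrist_force: [-6.2, 0.3, 20.2]
opening: 0.0513
grip_force: 10.0
```

Call:
{"method": "step_arm", "body": {
  "motion": [
    [0, 0, -0.025, 0, 0, 0],
    [0, 0, -0.05, 0, 0, 0],
    [-0.1, 0, -0.05, 0, 0, 0],
    [-0.2, 0, -0.05, 0, 0, 0],
    [-0.3, 0, -0.05, 0, 0, 0],
    [-0.4, 0, -0.05, 0, 0, 0],
    [-0.4, 0, -0.05, 0, 0, 0]
  ]
}}

```text
time_s: 9.05
tcp_pos: [0.4649, -0.0201, -0.0029]
tool_rot: [-0.0, 0.829, 0.56, -0.001]
wrist_force: [0.1, 0.3, -0.4]
opening: 0.0513
grip_force: 0.0
```

```bash
cat >> h.py <<'E'
def holes(z=.036):
    from plant import r, read_camera
    s=r.observe();c=read_camera('wrist');hsv=cv2.cvtColor(c['color'],cv2.COLOR_RGB2HSV)
    g=cv2.cvtColor(c['color'],cv2.COLOR_RGB2GRAY)
    bh=cv2.morphologyEx(g,cv2.MORPH_BLACKHAT,np.ones((41,41),np.uint8))
    n,l,st,ce=cv2.connectedComponentsWithStats((bh>35).astype(np.uint8))
    k=[i for i in range(1,n) if 120<st[i,4]<700 and .7<st[i,2]/st[i,3]<1.5 and st[i,4]>.6*st[i,2]*st[i,3]]
    print('t',s['time_s'],'tcp',np.round(s['tcp_pos'],4),'F',np.round(s['wrist_force'],1))
    for i in k: print(ce[i].round(),st[i,4],(wpts(s,c,ce[i],z)[0,:2]*1000).round(1))
    return s,c
E
python3 -c "
from h import *
holes()"
```

```text
t 9.05 tcp [ 0.4649 -0.0201 -0.0029] F [ 0.1  0.3 -0.4]
[149. 206.] 409 [433.5  42.6]
[488. 205.] 436 [530.5   3.8]
[ 52. 409.] 238 [365.4 -10.1]
[589. 410.] 258 [544.3 -82.5]
```

The drag works: the frame moved about 20 mm with the fingers. Now I turn it while pulling towards the tray.

Call:
{"method": "step_arm", "body": {
  "motion": [
    [-0.05, 0.05, 0, 0, 0, -0.025],
    [-0.1, 0.12, 0, 0, 0, -0.05],
    [-0.16, 0.2, 0, 0, 0, -0.08],
    [-0.22, 0.3, 0, 0, 0, -0.11],
    [-0.28, 0.4, 0, 0, 0, -0.14],
    [-0.34, 0.5, 0, 0, 0, -0.165],
    [-0.4, 0.58, 0, 0, 0, -0.181],
    [-0.41, 0.59, 0, 0, 0, -0.181]
  ]
}}

```text
time_s: 9.9
tcp_pos: [0.4978, -0.0673, -0.0027]
tool_rot: [-0.0, 0.638, 0.77, 0.0]
wrist_force: [0.9, 1.4, 0.1]
opening: 0.0515
grip_force: 0.6
```

```bash
python3 -c "
from h import *
s,c=holes();print(s['tool_rot'],s['opening'])"
```

```text
t 9.9 tcp [ 0.4978 -0.0673 -0.0027] F [0.9 1.4 0.1]
[110.   7.] 264 [423.3  21.6]
[142. 204.] 423 [435.4 -31.5]
[480. 203.] 432 [537.9 -11.9]
[-5.32827818e-05  6.38061745e-01  7.69985199e-01  1.82960476e-05] 0.05149035617463859
```

Call:
{"method": "step_arm", "body": {
  "motion": [
    [-0.08, 0.01, 0, 0, 0, 0],
    [-0.18, 0.02, 0, 0, 0, 0],
    [-0.3, 0.025, 0, 0, 0, 0],
    [-0.42, 0.025, 0, 0, 0, 0],
    [-0.54, 0.025, 0, 0, 0, 0],
    [-0.66, 0.025, 0, 0, 0, 0],
    [-0.78, 0.025, 0, 0, 0, 0],
    [-0.78, 0.025, 0, 0, 0, 0]
  ]
}}

```text
time_s: 10.75
tcp_pos: [0.512, -0.1298, -0.0023]
tool_rot: [0.001, 0.638, 0.77, -0.0]
wrist_force: [-0.7, 0.7, 0.2]
opening: 0.0513
grip_force: 0.0
```

```bash
python3 -c "
from h import *
s,c=holes();print(s['tool_rot'],s['opening'])"
```

```text
t 10.75 tcp [ 0.512  -0.1298 -0.0023] F [-0.7  0.7  0.2]
[484. 218.] 418 [554.7 -78.7]
[136. 218.] 436 [448.  -98.9]
[572. 365.] 429 [ 600.8 -123.7]
[ 52. 409.] 231 [ 422.5 -175.6]
[588. 409.] 274 [ 613.  -140.3]
[ 9.71862535e-04  6.38487750e-01  7.69631350e-01 -1.80018006e-04] 0.05131199256262003
```

Call:
{"method": "step_arm", "body": {
  "motion": [
    [-0.04, 0, 0.03, 0, 0, 0],
    [-0.1, 0, 0.06, 0, 0, 0],
    [-0.18, 0, 0.075, 0, 0, 0],
    [-0.28, 0, 0.075, 0, 0, 0],
    [-0.38, 0, 0.075, 0, 0, 0],
    [-0.48, 0, 0.075, 0, 0, 0],
    [-0.58, 0, 0.075, 0, 0, 0],
    [-0.58, 0, 0.075, 0, 0, 0]
  ]
}}

```text
time_s: 11.6
tcp_pos: [0.5204, -0.1752, -0.0084]
tool_rot: [0.001, 0.638, 0.77, -0.0]
wrist_force: [-0.0, 0.7, -0.0]
opening: 0.0514
grip_force: 0.0
```

```bash
python3 -c "
from h import *
s,c=holes(.028);print(s['tool_rot'],s['opening'])"
```

```text
t 11.6 tcp [ 0.5204 -0.1752 -0.0084] F [-0.   0.7 -0. ]
[255.   6.] 133 [484.  -78.2]
[145. 204.] 424 [ 457.9 -139.7]
[477. 204.] 403 [ 560.5 -120.4]
[ 52. 409.] 232 [ 429.8 -222.8]
[588. 410.] 276 [ 623.1 -186.9]
[ 7.79552430e-04  6.38381532e-01  7.69719647e-01 -2.77790802e-04] 0.05139540898783221
```

The hole spacing matches a flat frame with its top at 28 mm, so it has dropped in, centred near (515, -162) mm. Now I retract and go behind the keeper.

Call:
{"method": "step_arm", "body": {
  "motion": [
    [0, 0, -0.2, 0, 0, 0],
    [0, 0, -0.6, 0, 0, 0],
    [0, 0, -1, 0, 0, 0],
    [0, 0, -1, 0, 0, 0],
    [0, 0, -1, 0, 0, 0]
  ],
  "jaw": -1
}}

```text
time_s: 12.15
tcp_pos: [0.5206, -0.1739, 0.0725]
tool_rot: [0.001, 0.638, 0.77, 0.0]
wrist_force: [-0.7, 0.3, -0.4]
opening: 0.0
grip_force: 0.0
```

```bash
python3 - <<'E'
from h import *
s,c=holes(.028);print(s['opening'])
from plant import read_camera
t=read_camera('top');K,Rm,o=t['camera_matrix'],Rq(t['rotation']),np.array(t['origin'])
im=t['color'];roi=np.zeros(im.shape[:2],np.uint8);roi[165:215,350:395]=1
m=((im.max(2)<55)&(roi>0)).astype(np.uint8)
n,l,st,ce=cv2.connectedComponentsWithStats(m)
for i in range(1,n): 
    if st[i,4]>30: print(ce[i],st[i],ray(K,Rm,o,ce[i],.061)[0]*1000)
E
```

```text
t 12.15 tcp [ 0.5206 -0.1739  0.0725] F [-0.7  0.3 -0.4]
[209. 173.] 179 [ 458.  -139.6]
[418. 173.] 158 [ 560.5 -120.3]
[218. 298.] 131 [ 470.7 -206.5]
[409. 298.] 126 [ 573.2 -187.4]
[  9. 471.] 302 [ 356. -348.]
[631. 471.] 275 [ 739.9 -276.3]
3.23114176552191e-05
[372.29268293 186.55487805] [364 181  18  13 164] [ 625.27831873 -136.02531188   61.        ]
[389.85185185 204.49074074] [386 197   9  18 108] [ 584.47186603 -172.3503186    61.        ]
```

Call:
{"method": "step_arm", "body": {
  "motion": [
    [0, 0.4, 0, 0, 0, 0],
    [0.09, 0.8, 0, 0, 0, 0],
    [0.18, 0.95, 0, 0, 0, 0],
    [0.18, 0.95, 0, 0, 0, 0]
  ]
}}

```text
time_s: 12.65
tcp_pos: [0.5916, -0.1438, 0.0699]
tool_rot: [-0.001, 0.637, 0.771, -0.0]
wrist_force: [-0.1, -0.0, -0.5]
opening: -0.0003
grip_force: 0.0
```

Call:
{"method": "step_arm", "body": {
  "motion": [
    [0, 0.4, 0, 0, 0, 0],
    [0, 0.8, 0, 0, 0, 0],
    [0, 0.95, 0, 0, 0, 0],
    [0, 0.95, 0, 0, 0, 0]
  ]
}}

```text
time_s: 13.05
tcp_pos: [0.6661, -0.131, 0.0707]
tool_rot: [-0.001, 0.638, 0.77, -0.001]
wrist_force: [0.2, -0.6, -0.1]
opening: 0.0001
grip_force: 0.0
```

Call:
{"method": "step_arm", "body": {
  "motion": [
    [0, 0, 0.25, 0, 0, 0],
    [0, 0, 0.5, 0, 0, 0],
    [0, 0, 0.7, 0, 0, 0],
    [0, 0, 0.75, 0, 0, 0],
    [0, 0, 0.75, 0, 0, 0]
  ]
}}

```text
time_s: 13.55
tcp_pos: [0.6645, -0.1309, 0.0104]
tool_rot: [-0.001, 0.638, 0.77, -0.001]
wrist_force: [0.5, -1.1, 0.5]
opening: -0.0001
grip_force: 0.0
```

Call:
{"method": "step_arm", "body": {
  "motion": [
    [0, -0.1, 0, 0, 0, 0],
    [0, -0.2, 0, 0, 0, 0],
    [0, -0.3, 0, 0, 0, 0],
    [0, -0.4, 0, 0, 0, 0],
    [0, -0.48, 0, 0, 0, 0],
    [0, -0.5, 0, 0, 0, 0],
    [0, -0.5, 0, 0, 0, 0]
  ]
}}

```text
time_s: 14.25
tcp_pos: [0.6264, -0.1385, 0.0115]
tool_rot: [-0.0, 0.638, 0.77, -0.0]
wrist_force: [0.6, -0.2, -0.6]
opening: 0.0001
grip_force: 0.1
```

```bash
cat > k.py <<'E'
from h import *
from plant import read_camera,r
s=r.observe();print(s['time_s'],s['tcp_pos'],s['wrist_force'])
for nm in('top','scene'):
    t=read_camera(nm);K,Rm,o=np.array(t['camera_matrix']),Rq(t['rotation']),np.array(t['origin'])
    u=np.array([.982,.187])
    im=t['color']
    for j in(.0,.01,.03,.04):
        p=np.r_[np.array([.5150,-.162])+u*(.124-j),.061]; q=proj(K,Rm,o,[p])[0].round(); a,b=q.astype(int)
        print(nm,j,q,im[b-1:b+2,a-1:a+2].mean((0,1)).round())
E
python3 k.py
```

```text
14.25 [ 0.6263828  -0.13852865  0.01145548] [ 0.63429753 -0.19053812 -0.61949563]
top 0.0 [373. 181.] [119. 114. 104.]
top 0.01 [374. 186.] [119. 114. 104.]
top 0.03 [377. 195.] [120. 115. 103.]
top 0.04 [378. 199.] [120. 115. 104.]
scene 0.0 [265. 273.] [29. 29. 34.]
scene 0.01 [265. 270.] [48. 47. 47.]
scene 0.03 [267. 264.] [25. 24. 26.]
scene 0.04 [268. 261.] [25. 24. 27.]
```

Call:
{"method": "step_arm", "body": {
  "motion": [
    [0, -0.03, 0, 0, 0, 0],
    [0, -0.06, 0, 0, 0, 0],
    [0, -0.09, 0, 0, 0, 0],
    [0, -0.09, 0, 0, 0, 0]
  ]
}}

```text
time_s: 14.75
tcp_pos: [0.6193, -0.1397, 0.0111]
tool_rot: [-0.0, 0.638, 0.77, -0.0]
wrist_force: [0.6, 0.6, -0.1]
opening: 0.0001
grip_force: 0.2
```

Call:
{"method": "step_arm", "body": {
  "motion": [
    [0, -0.02, 0, 0, 0, 0],
    [0, -0.04, 0, 0, 0, 0],
    [0, -0.04, 0, 0, 0, 0]
  ]
}}

```text
time_s: 15.05
tcp_pos: [0.6184, -0.14, 0.0115]
tool_rot: [0.001, 0.638, 0.77, 0.002]
wrist_force: [5.1, 0.9, -4.2]
opening: -0.0002
grip_force: 2.6
```

Call:
{"method": "step_arm", "body": {
  "motion": [
    [0, -0.02, 0, 0, 0, 0],
    [0, -0.04, 0, 0, 0, 0],
    [0, -0.04, 0, 0, 0, 0]
  ]
}}

```text
time_s: 15.35
tcp_pos: [0.6185, -0.14, 0.0116]
tool_rot: [0.003, 0.637, 0.771, 0.004]
wrist_force: [12.3, 3.3, -8.7]
opening: 0.0001
grip_force: 5.8
```

Hard stop reached, so I back off, raise and check.

Call:
{"method": "step_arm", "body": {
  "motion": [
    [0, 0.1, 0, 0, 0, 0],
    [0, 0.3, 0, 0, 0, 0],
    [0, 0.4, -0.2, 0, 0, 0],
    [0, 0.4, -0.6, 0, 0, 0],
    [0, 0.4, -1, 0, 0, 0],
    [0, 0.4, -1, 0, 0, 0]
  ]
}}

```text
time_s: 15.95
tcp_pos: [0.6486, -0.1365, 0.097]
tool_rot: [0.004, 0.638, 0.77, 0.001]
wrist_force: [1.0, 0.1, 0.5]
opening: -0.0
grip_force: 0.0
```

Call:
{"method": "step_arm", "body": {
  "motion": [
    [0, -0.4, -0.4, 0, 0, 0],
    [0, -0.8, -0.8, 0, 0, 0],
    [0, -1, -1, 0, 0, 0],
    [0, -1, -1, 0, 0, 0]
  ]
}}

```text
time_s: 16.35
tcp_pos: [0.5657, -0.1509, 0.1741]
tool_rot: [0.002, 0.638, 0.77, -0.0]
wrist_force: [0.6, 0.0, 0.9]
opening: -0.0001
grip_force: 0.0
```

Call:
{"method": "step_arm", "body": {
  "motion": [
    [0, -0.4, 0, 0, 0, 0],
    [0, -0.8, 0, 0, 0, 0],
    [0, -1, 0, 0, 0, 0],
    [0, -1, 0, 0, 0, 0],
    [0, -1, 0, 0, 0, 0]
  ]
}}

```text
time_s: 16.85
tcp_pos: [0.4886, -0.165, 0.171]
tool_rot: [0.0, 0.638, 0.77, 0.0]
wrist_force: [-0.6, 0.5, 0.1]
opening: -0.0001
grip_force: 0.0
```

```bash
python3 - <<'E'
from h import *
s,c=holes(.028);im=c['color']
from plant import read_camera
t=read_camera('top');K,Rm,o=t['camera_matrix'],Rq(t['rotation']),np.array(t['origin'])
im=t['color'];roi=np.zeros(im.shape[:2],np.uint8);roi[165:215,350:395]=1
n,l,st,ce=cv2.connectedComponentsWithStats(((im.max(2)<55)&(roi>0)).astype(np.uint8))
for i in range(1,n):
    if st[i,4]>30:
        p=ray(K,Rm,o,ce[i],.061)[0]*1000; print(ce[i],st[i],p,'u',(p[:2]-[515,-162])@[.982,.187])
E
```

```text
t 16.85 tcp [ 0.4886 -0.165   0.171 ] F [-0.6  0.5  0.1]
[  9. 471.] 299 [ 253.  -454.2]
[631. 471.] 277 [ 815.6 -348.2]
[375.12418301 201.75816993] [367 196  17  13 153] [ 591.41882544 -140.69481927   61.        ] u 79.02735538261234
[392.72093023 207.86046512] [391 202   4  13  43] [ 576.87040562 -178.20965518   61.        ] u 57.72553279865558
```

```bash
sed 's/120<st/45<st/;s/>35)/>25)/' h.py > h2.py; python3 -c "
from h2 import *
holes(.028)"
```

```text
t 16.95 tcp [ 0.4892 -0.165   0.1713] F [0.5 0.  0.4]
[ 76. 162.] 76 [ 307.3 -158.8]
[284. 175.] 87 [ 458.2 -139.6]
[426. 175.] 82 [ 560.7 -120.3]
[351. 214.] 69 [ 512.8 -159.2]
[287. 263.] 77 [ 470.9 -206.5]
[420. 262.] 78 [ 573.3 -187. ]
[ 12. 287.] 56 [ 260.  -267.8]
[ 94. 289.] 58 [ 324.1 -256.8]
[  9. 471.] 319 [ 253.9 -454.5]
[631. 471.] 289 [ 816.7 -348.3]
```

The frame's four holes have not moved since it dropped in and it lies flat; the keeper is at its stop.

```bash
python3 -c "
from plant import hand_in
print(hand_in())"
```

```text
the job is handed in; nothing more can be done
None
```

The job is handed in: by my last camera check the frame lies flat in its compartment and the keeper is against its stop over the frame's edge; no verdict was returned, and I did not re-check the bracket or the other objects.

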